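# Drive the stuck dowel out of the angled boring guide

### The job

A dowel is stuck in the slanted bore of the boring guide. Take the drift from the rack, push it gently down the bore from the upper mouth until the dowel drops out into the tray below, easing off when the drift's shoulder meets the block, then draw the drift out and hang it back upright in a hole of the rack. Leave the other things alone.

Things in the scene. Friction and masses are not known exactly. Their poses are not given: they have to be found in the camera images.
- guide: Boring guide, fixed to the bench: a plywood catch tray (x -90 to +150 mm, 134 mm wide, walls 40 mm high, floor 6 mm thick) and two dark cheeks (outer faces y = +-48 mm) carrying a pale 70 mm cube of wood tilted 35 degrees. Origin: on the bench under the lower end of the bore. z up; x horizontal, away from the bore's upper mouth, roughly away from the robot.
- bore_mouth (a point): Centre of the bore's upper mouth, 142 mm above the bench. z runs along the bore, out of the mouth, up and back towards the robot, 35 degrees from vertical; y horizontal. The bore is round, 25 mm wide, straight through the 70 mm cube (lower mouth at z = -70 mm). Flat 70 x 70 mm face about it; the cheeks beside it (y = +-36 to +-48 mm) are flush with it.
- dowel_mid (a point): Middle of the stuck dowel: wooden cylinder 24 mm thick, 65 mm long, 30 g, z along it. At the start it lies in the bore, upper end 15 mm below the upper mouth, lower end 10 mm out of the lower mouth. A sprung pad in the bore wall, 48 to 68 mm below the mouth, grips it: roughly 8 to 20 N slide it, and it is free once its upper end is past the pad.
- drift_handle (a point): Drift: straight cylindrical wood handle 34 mm thick, 80 mm long, this point at its middle; below it a steel rod 19 mm thick, 75 mm long. z from rod to handle; shoulder at z = -40 mm. 0.22 kg. It hangs upright in the rack, shoulder on the board. The rod is 5 mm longer than the bore: the shoulder meets the rigid block just after the dowel is clear; over 80 N there bruises the guide.
- drift_tip (a point): Centre of the flat end of the drift's rod, 115 mm below the handle's middle; axes as the handle's.
- rack_top (a point): Middle of the top of the tool rack, fixed to the bench: board 70 mm (x) by 260 mm (y), 14 mm thick, top 100 mm above the bench, open below between two end legs. Three holes 27 mm wide at y = -85, 0, +85 mm, x = 0; one outer hole holds the drift, the other the punch, the middle one is empty. z up.
- punch_handle (a point): Punch, not needed: round mushroom-shaped wooden handle 72 mm high, widest 46 mm, short thin rod (12 mm by 50 mm). It hangs in the rack; point at mid-handle.
- mug_mid (a point): White mug, 80 mm wide, 90 mm high, not needed; point half-way up.
- offcut_mid (a point): Wooden offcut 70 x 55 x 50 mm, not needed; point at its centre.
- batten_mid (a point): Dark batten 200 x 40 x 20 mm lying on the bench, not needed; point at its centre.
Mind the look-alikes: they are no part of the job. What is shaped like the part that bears drift_handle but black or green is not meant.

How it is judged:
On the way, in this order (a step that is already met when the one before it is completed fails the run):
1. the drift's rod is down the bore from the upper mouth, more than 30 mm deep, pushing the dowel (z of drift_tip in the frame of bore_mouth between -0.085 and -0.03 m and x of drift_tip in the frame of bore_mouth between -0.008 and 0.008 m and y of drift_tip in the frame of bore_mouth between -0.008 and 0.008 m), for 0.2 s.
2. the dowel has dropped out of the bore into the tray (x of dowel_mid in the frame of guide between -0.09 and 0.15 m and y of dowel_mid in the frame of guide between -0.067 and 0.067 m and z of dowel_mid in the frame of guide below 0.045 m), for 0.2 s.
At the end, for the whole second after the job is handed in: The dowel lies at rest in the guide's tray (its middle inside the tray and under 45 mm above the bench); the drift hangs upright (within 7 degrees) in a hole of the rack, shoulder on the board (handle middle 33 to 46 mm above the board's top, within 12 mm of the row of holes), released and at rest (all of step 2 and linear speed of each of dowel, drift below 0.03 m/s and x of drift_handle in the frame of rack_top between -0.012 and 0.012 m and y of drift_handle in the frame of rack_top between -0.1 and 0.1 m and z of drift_handle in the frame of rack_top between 0.033 and 0.046 m and angle between drift_handle's own z axis and vertical below 0.12 rad); the robot touches nothing.
It fails at once if the drift pressed on the guide with more than 80 N (contact force between drift and guide above 80 N).
It fails at once if the punch moved more than 25 mm (distance of punch_handle from where it was at the start of the episode above 0.025 m).
It fails at once if the mug moved more than 30 mm (distance of mug_mid from where it was at the start of the episode above 0.03 m).
It fails at once if the offcut moved more than 30 mm (distance of offcut_mid from where it was at the start of the episode above 0.03 m).
It fails at once if the batten moved more than 30 mm (distance of batten_mid from where it was at the start of the episode above 0.03 m).
It also fails if it takes over 54 s, if anything falls off the work surface, if the arm or the gripper's body presses on something with over 40 N, if the wrist force passes 120 N, or if a joint passes its speed limit or range.

### The arm

A 6-joint arm with a two-finger parallel gripper is mounted at the origin on the work surface. World frame = base frame: x ahead of the robot, y to its left, z up, the work surface at z = 0. Lengths are in m, angles in rad, forces in N, time in s.
With the tool pointing down it reaches from about 0.25 to 0.775 m from the base axis. Payload 8.9 kg.
Tool frame: the origin (TCP) lies between the finger pads; the fingertips stand 22 mm ahead of it and the grasp point (between the pads) lies 3 mm ahead of it; z points along the fingers, y is the direction in which the jaws open and shut (so a half turn about z gives the same grasp; the last joint's range is limited). The gripper opens to 85 mm and grips with 20 to 120 N. Pads are 22 mm wide; open, the fingers measure 114 mm over their backs; the gripper's body (76 mm by 85 mm) begins 54 mm behind the grasp point. The pads swing forward as they close: fully open they stand 13 mm farther back than shut.
Start: joints at [1.032, 0.291, -0.153, 1.127, 0, 1.431], TCP at [0.204, 0.484, 0.253] pointing down, gripper open.
Joint ranges: [-2.52, 2.52], [-0.91, 1.74], [-1.3, 1.37], [-1.96, 2.02], [-1.52, 1.47], [-3.14, 3.14]. Speed limits (rad/s): [2.22, 2.22, 2.79, 3.14, 3.14, 3.14].

### API

Orientations are given as [roll, pitch, yaw] about the fixed x, y, z axes, in that order (R = Rz(yaw) Ry(pitch) Rx(roll)).
In Python, from plant import r gives the robot as it stands.
- The arm moves only by the tool step_arm, never from a script. Its argument "moves" is a list of rows, each a list of 2 entries, a list of its own where there are three numbers: the shift along the tool's x, y, z in m, then the turn about the tool's z in degrees. In form: [[[dx, dy, dz], turn], ...]. A call has 1 to 12 rows; each row shifts and turns the commanded pose from where the row before left it, along the tool's axes as they then stand; what a row does not reach is not made up. A row lasts 1/8 s, in which the tool goes at most 62.5 mm and 10.7 degrees, less where a joint would pass 70% of its speed; a pose out of reach is approached as far as the arm can. A call is refused whole if a number of a shift passes 0.0625 or a number of a turn 10.7, either way. A call with a gripper value outside its range is refused whole. "fingers" is the closure, from -1 (fully open) to 1 (shut), so that 0 is half open, set as the call begins (left out, the last holds). The fingers move at their own pace and stop on an object; "force" is the grip in N (left out, the last holds). Time passes only in rows, so rows that do not move let the fingers close. It gives the time, the measured TCP pose, the force and the opening at its end, in the units of the state.
- r.get_state(): the state, without advancing time (a new reading comes with each control period).
- r.camera(name): name is "scene" or "top" or "wrist"; returns the picture (384x512x3 uint8, blue, green, red); there is no depth.
- r.camera_info(name): a dict with "camera_matrix" (3x3 intrinsics, pixels), "R" (3x3) and "t" (3): a world point X has camera coordinates R X + t; the wrist camera has in their place "tool_from_camera" (4x4, takes a point from camera to tool coordinates, whose origin is the TCP and whose axes are the flange's). Camera axes: x right, y down, z forward; pixel columns grow to the right and rows downward; lengths in m; the calibration is good to about 2 mm. A picture is of the moment at which its call begins: read the wrist's pose just before it. camera_info takes no time and is no camera call.
- r.job_done(): hands the job in, once; it reports no verdict.
The state is a dict: "clock": time; "joint_pos": joint angles; "joint_vel": joint speeds; "joint_torque": joint torques, N m; "tcp_pos": TCP position; "orientation": TCP orientation; "force": force on the tool from outside, world axes, zero at the start; "moment": the same for the moment, N m; "gripper_width": finger opening in m.
Only numpy, scipy, OpenCV 4.12 (cv2) and the standard library are available. Lean on these libraries where they do the work, as an engineer would, in place of code of your own. Each camera call takes 0.05 s, during which the arm holds its last target.

## Working session

There is one attempt and no reset: what is moved stays moved. The work goes in short steps, Python scripts to look and compute and a tool call to move; the robot and the scene stay as the last step left them, time stands still between calls to the robot, and variables do not carry over. Pictures are saved under pics/ and viewed, and the job is handed in when it is done.

Besides the shell and the picture viewer there is one more tool, called after ">>>" in YAML: its name, and indented under it one key for each argument. step_arm: Moves the arm, as the interface text tells. Its arguments: {"type":"object","properties":{"moves":{"type":"array"},"fingers":{"type":"number"},"force":{"type":"number"}},"required":["moves"]}

```bash
ls; mkdir -p pics
python3 - <<'E'
from plant import r
import cv2,numpy as np
s=r.get_state();print(s)
for n in("scene","top","wrist"):
    im=r.camera(n);cv2.imwrite(f"pics/{n}0.png",im);
    i=r.camera_info(n);print(n,{k:np.round(v,4).tolist() if not isinstance(v,str) else v for k,v in i.items()})
E
```

```text
pics
{'clock': 0.0, 'joint_pos': array([ 1.03171588e+00,  2.91259233e-01, -1.54133646e-01,  1.12669817e+00,
       -6.52696337e-06,  1.43150094e+00]), 'joint_vel': array([-9.90861665e-05, -2.47592958e-03,  1.06968533e-03, -5.25230327e-04,
       -8.50198182e-04,  1.28508300e-04]), 'joint_torque': array([-4.04245029e-04, -5.37142396e+01,  3.31373692e+01,  1.58274465e-02,
       -1.20106042e-04, -2.53283922e-06]), 'tcp_pos': array([0.20412271, 0.48324477, 0.25274049]), 'orientation': array([-3.14030957e+00, -1.73301897e-04,  2.74180749e+00]), 'force': array([ 0.37489362, -0.38162569, -0.10827137]), 'moment': array([ 0.03135319,  0.03325798, -0.02047195]), 'gripper_width': 0.08523811283472749}
scene {'camera_matrix': [[391.4985, 0.0, 252.3009], [0.0, 391.4985, 189.4043], [0.0, 0.0, 1.0]], 'R': [[0.0393, 0.9992, 0.0057], [0.8702, -0.0314, -0.4917], [-0.4911, 0.0243, -0.8707]], 't': [-0.0044, -0.4254, 1.3229]}
top {'camera_matrix': [[370.3804, 0.0, 258.0217], [0.0, 370.3804, 190.592], [0.0, 0.0, 1.0]], 'R': [[-0.0178, -0.9998, -0.0082], [-0.9909, 0.0188, -0.1336], [0.1337, 0.0058, -0.991]], 't': [0.0149, 0.5387, 1.0571]}
wrist {'camera_matrix': [[295.8821, 0.0, 252.7485], [0.0, 295.8821, 191.6126], [0.0, 0.0, 1.0]], 'tool_from_camera': [[0.0005, -0.9473, -0.3202, 0.082], [1.0, 0.0006, -0.0002, 0.0008], [0.0004, -0.3202, 0.9473, -0.1196], [0.0, 0.0, 0.0, 1.0]]}
```

View pics/scene0.png

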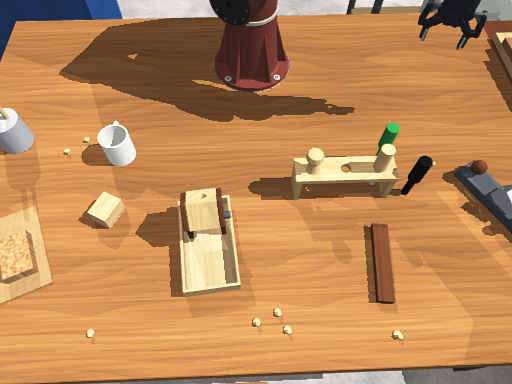

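View pics/top0.png

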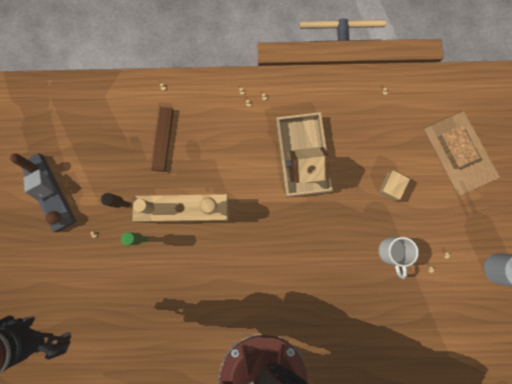

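View pics/wrist0.png

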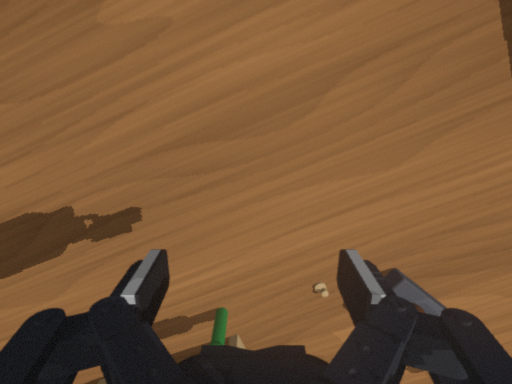

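```bash
cat > h.py <<'E'
import cv2,numpy as np
from plant import r
def ray(n,u,v,st=None):
    i=r.camera_info(n);K=np.array(i["camera_matrix"])
    d=np.linalg.inv(K)@[u,v,1]
    if n!="wrist":
        R=np.array(i["R"]);t=np.array(i["t"]);return -R.T@t,R.T@d
    T=np.array(i["tool_from_camera"]);Rt=rot(st["orientation"])
    return st["tcp_pos"]+Rt@T[:3,3],Rt@T[:3,:3]@d
def rot(o):
    from scipy.spatial.transform import Rotation as S
    return S.from_euler("xyz",o).as_matrix()
def onz(n,u,v,z,st=None):
    c,d=ray(n,u,v,st);return c+d*(z-c[2])/d[2]
def proj(n,X,st=None):
    i=r.camera_info(n);K=np.array(i["camera_matrix"]);X=np.asarray(X,float)
    if n!="wrist": p=np.array(i["R"])@X+np.array(i["t"])
    else:
        T=np.array(i["tool_from_camera"]);q=rot(st["orientation"]).T@(X-st["tcp_pos"]);p=T[:3,:3].T@(q-T[:3,3])
    p=K@p;return p[:2]/p[2]
def tri(obs):
    A=np.zeros((3,3));b=np.zeros(3)
    for n,u,v,*s in obs:
        c,d=ray(n,u,v,*s);d=d/np.linalg.norm(d);P=np.eye(3)-np.outer(d,d);A+=P;b+=P@c
    return np.linalg.solve(A,b)
E
python3 - <<'E'
import cv2
a=cv2.imread('pics/scene0.png');b=cv2.imread('pics/top0.png')
c=lambda im,x0,y0,w,h,k:cv2.resize(im[y0:y0+h,x0:x0+w],None,fx=k,fy=k,interpolation=cv2.INTER_CUBIC)
cv2.imwrite('pics/c1.png',c(a,285,115,155,95,5))
cv2.imwrite('pics/c2.png',c(b,95,180,145,70,5))
cv2.imwrite('pics/c3.png',c(a,165,180,90,120,5))
cv2.imwrite('pics/c4.png',c(b,265,105,80,100,6))
E
```

```text
(no output)
```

View pics/c1.png

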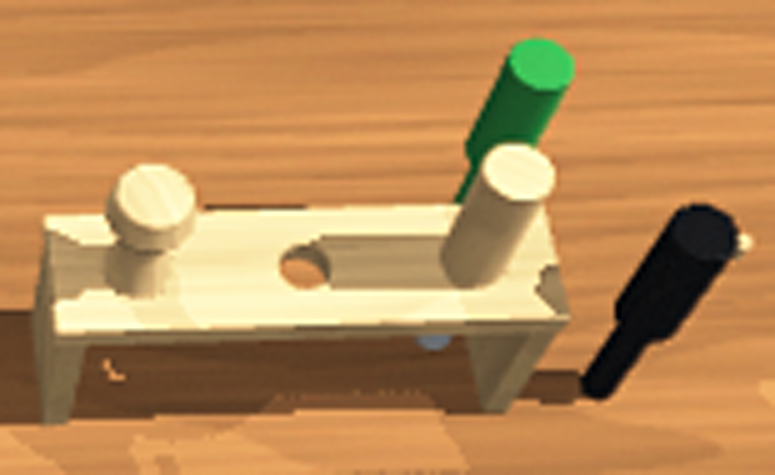

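View pics/c2.png

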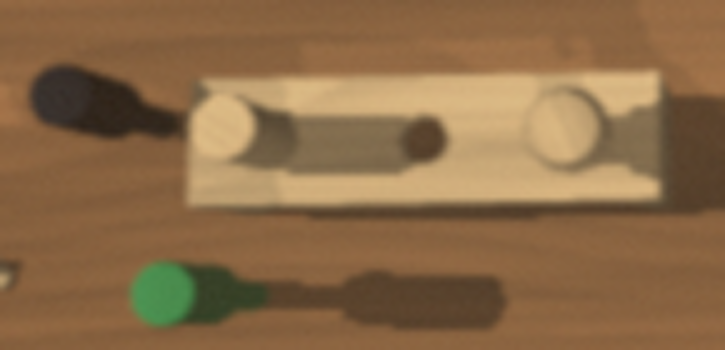

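View pics/c3.png

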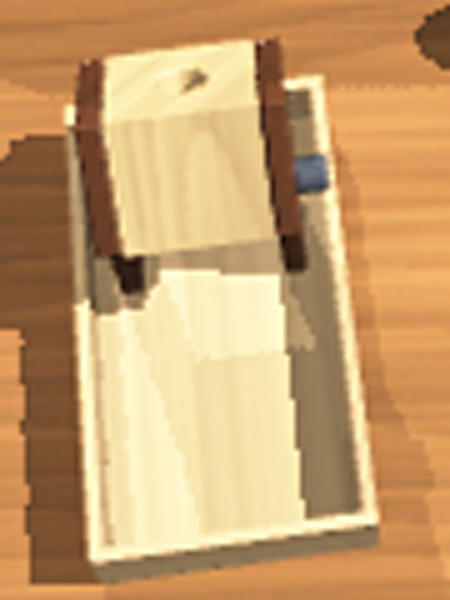

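View pics/c4.png

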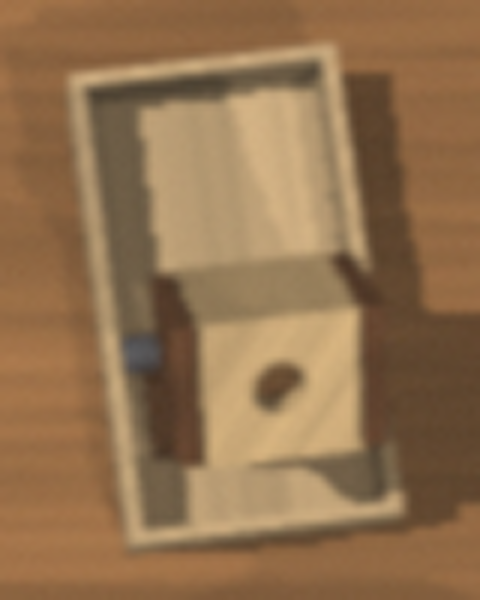

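Run:
```python
from h import *
np.set_printoptions(precision=4,suppress=True)
T=lambda x,y:("top",x/6+265-.4,y/6+105-.4)
S=lambda x,y:("scene",x/5+165-.4,y/5+180-.4)
T2=lambda x,y:("top",x/5+95-.4,y/5+180-.4)
S2=lambda x,y:("scene",x/5+285-.4,y/5+115-.4)
print("drift top",onz(*T2(222,127),.18),onz(*S2(518,172),.18),tri([T2(222,127),S2(518,172)]))
print("green top",tri([T2(164,293),S2(542,65)]),"black",tri([T2(62,97),S2(706,232)]))
print("hole",onz(*T2(424,138),.1),onz(*S2(305,267),.1),"punch top",onz(*T2(565,127),.172),tri([T2(565,127),S2(153,188)]))
print("rack corners top",[onz(*T2(*p),.1) for p in((200,79),(660,71),(662,202),(188,206))])
print("rack corners sc",[onz(*S2(*p),.1) for p in((45,217),(55,330),(568,318),(540,203))])
print("mouth",onz(*T(280,387),.142),onz(*S(192,79),.142),tri([T(280,387),S(192,79)]))
print("tray top",[onz(*T(*p),.04) for p in((70,76),(333,44),(404,508),(130,546))])
print("tray sc",[onz(*S(*p),.04) for p in((70,108),(94,558),(377,524),(320,75))])
print("cube top corners",[tri([T(*a),S(*b)]) for a,b in(((200,462),(257,40)),((362,452),(103,57)),((200,325),(270,108)),((360,305),(105,125)))])
```

```text
drift top [0.4881 0.3087 0.18  ] [0.4912 0.308  0.18  ] [0.4885 0.3099 0.1761]
green top [0.4049 0.3471 0.1505] black [0.5089 0.4049 0.1498]
hole [0.488  0.2229 0.1   ] [0.4906 0.2231 0.1   ] punch top [0.4856 0.1345 0.172 ] [0.486  0.1354 0.1681]
rack corners top [array([0.5232, 0.348 , 0.1   ]), array([0.5229, 0.092 , 0.1   ]), array([0.4502, 0.0914, 0.1   ]), array([0.4528, 0.3528, 0.1   ])]
rack corners sc [array([0.4553, 0.093 , 0.1   ]), array([0.5234, 0.0918, 0.1   ]), array([0.5257, 0.351 , 0.1   ]), array([0.4557, 0.3519, 0.1   ])]
mouth [ 0.58   -0.1394  0.142 ] [ 0.5803 -0.134   0.142 ] [ 0.58   -0.1367  0.142 ]
tray top [array([ 0.7608, -0.0541,  0.04  ]), array([ 0.7747, -0.187 ,  0.04  ]), array([ 0.5381, -0.2122,  0.04  ]), array([ 0.5219, -0.0776,  0.04  ])]
tray sc [array([ 0.5392, -0.2088,  0.04  ]), array([ 0.7747, -0.1853,  0.04  ]), array([ 0.7637, -0.0545,  0.04  ]), array([ 0.5244, -0.0788,  0.04  ])]
cube top corners [array([ 0.5497, -0.105 ,  0.1231]), array([ 0.5537, -0.1794,  0.1183]), array([ 0.6054, -0.0997,  0.1586]), array([ 0.6125, -0.1718,  0.1605])]
```

Drift candidates (scene / top pixels) are:
- the pale straight cylinder in the rack's outer hole, (388,149) / (139,205)
- the pale mushroom-shaped punch, (315,155) / (208,205)
- the green look-alike, (393,128) / (128,239)
- the black look-alike, (426,161) / (107,199)

The pale straight cylinder is the drift. The enlarged crops show a uniform cylinder standing on the board, and it measures about 178 mm high against 180 expected.

The guide's yaw is about 5.8° and the mouth is at (0.580, -0.139, 0.142). First I turn the tool to that yaw and move over the drift.

>>> step_arm:
  moves:
    - [[0,0,0],-9.6]
    - [[0,0,0],-9.6]
    - [[0,0,0],-9.5]
    - [[-0.038,-0.029,0],0]
    - [[-0.038,-0.029,0],0]
    - [[-0.038,-0.029,0],0]
    - [[-0.038,-0.029,0],0]
    - [[-0.038,-0.029,0],0]
    - [[-0.038,-0.029,0],0]
    - [[-0.038,-0.029,0],0]
    - [[0,0,0],0]
  fingers: -1

```text
clock: 1.52
tcp_pos: [0.4917, 0.3066, 0.2526]
orientation: [-3.141, -0.0, -3.044]
force: [-0.5, 0.5, -0.1]
gripper_width: 0.0853
```

Run:
```python
from h import *
s=r.get_state();print(s["tcp_pos"],np.degrees(s["orientation"]))
im=r.camera("wrist");cv2.imwrite("pics/w1.png",im)
for p in[(.489,.308,.18),(.489,.308,.1),(.489,.222,.1)]:print(proj("wrist",p,s))
```

```text
[0.49171516 0.30659934 0.25260423] [-1.79968073e+02 -8.14620126e-03 -1.74420466e+02]
[254.49164452 210.78939526]
[254.08637191 178.91389818]
[163.83976773 170.37791375]
```

View pics/w1.png

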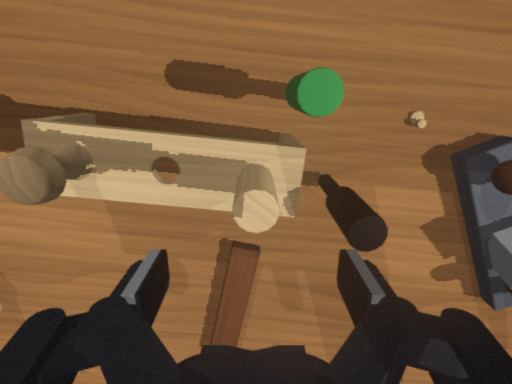

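The wrist view shows the drift's top at (256,211), where (254,211) was predicted, and the empty hole at (166,170). I'll correct by 2 mm, descend and grip lightly.

>>> step_arm:
  moves:
    - [[0.0023,0.002,0.02],0]
    - [[0,0,0.026],0]
    - [[0,0,0.03],0]
    - [[0,0,0.0285],0]
    - [[0,0,0],0]
    - [[0,0,0],0]

```text
clock: 2.33
tcp_pos: [0.4869, 0.3109, 0.1499]
orientation: [3.141, 0.001, -3.04]
force: [0.5, 0.1, 0.5]
gripper_width: 0.0854
```

>>> step_arm:
  moves:
    - [[0,0,0],0]
    - [[0,0,0],0]
    - [[0,0,0],0]
    - [[0,0,0],0]
    - [[0,0,0],0]
    - [[0,0,0],0]
    - [[0,0,0],0]
    - [[0,0,0],0]
  fingers: 1
  force: 25

```text
clock: 3.32
tcp_pos: [0.4873, 0.3103, 0.1493]
orientation: [3.142, 0.001, -3.041]
force: [-1.2, -1.2, 5.6]
gripper_width: 0.0332
```

>>> step_arm:
  moves:
    - [[0,0,-0.01],0]
    - [[0,0,-0.02],0]
    - [[0,0,-0.02],0]
    - [[0,0,-0.016],0]
    - [[0,0,0],0]
    - [[0,0,0],0]

```text
clock: 4.08
tcp_pos: [0.4866, 0.3101, 0.2141]
orientation: [-3.141, -0.001, -3.04]
force: [-0.0, 0.0, -3.2]
gripper_width: 0.0332
```

Run:
```python
from h import *
s=r.get_state();print(s["tcp_pos"],np.degrees(s["orientation"]),s["force"])
im=r.camera("scene");cv2.imwrite("pics/s2.png",cv2.resize(im[90:220,280:450],None,fx=4,fy=4))
im=r.camera("wrist");cv2.imwrite("pics/w2.png",im)
```

```text
[0.4865914  0.3100866  0.21412804] [-1.79982072e+02 -5.86703255e-02 -1.74204160e+02] [-0.0199897   0.01738309 -3.16026707]
```

View pics/s2.png

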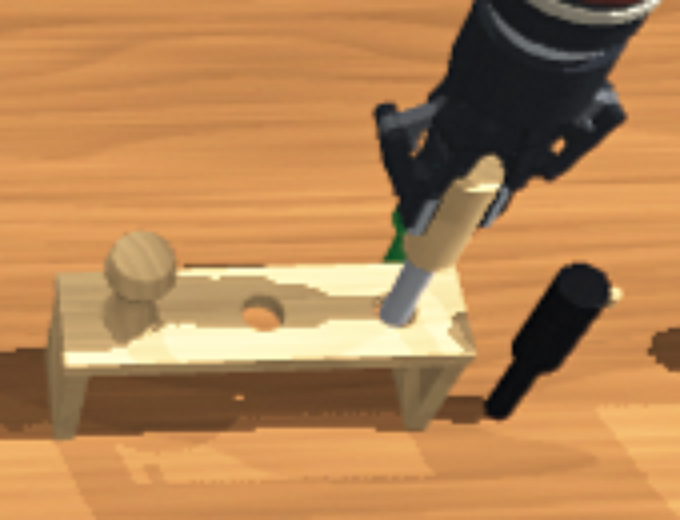

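View pics/w2.png

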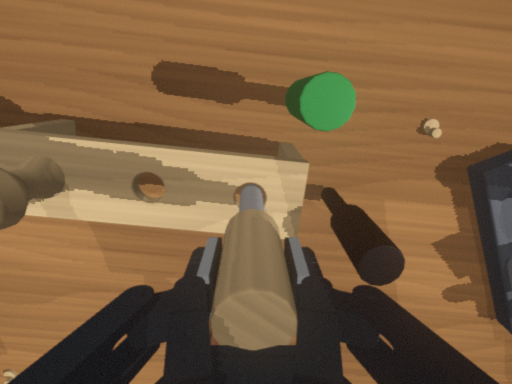

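Run:
```python
from h import *
s=r.get_state();s=dict(s)
for p in[(.4885,.309,.1),(.4866,.31,.105),(.4866,.31,.09),(.4866,.31,.17),(.4866,.31,.25)]:print(p,(proj("scene",p)-[280,90]+.5)*4-.5,proj("wrist",p,s))
```

```text
(0.4885, 0.309, 0.1) [396.55717904 306.66633933] [250.77513147 197.07707067]
(0.4866, 0.31, 0.105) [399.76794936 299.86387733] [252.17570042 197.0727195 ]
(0.4866, 0.31, 0.09) [393.07137504 312.54494443] [252.21839574 191.26517234]
(0.4866, 0.31, 0.17) [430.92912487 240.85505601] [251.91322679 232.7751742 ]
(0.4866, 0.31, 0.25) [474.82333087 157.734143  ] [251.16848563 334.07711455]
```

Run:
```python
from h import *
im=r.camera("scene");cv2.imwrite("pics/s3.png",cv2.resize(im[130:180,360:420],None,fx=12,fy=12,interpolation=cv2.INTER_CUBIC))
```

```text
(no output)
```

View pics/s3.png

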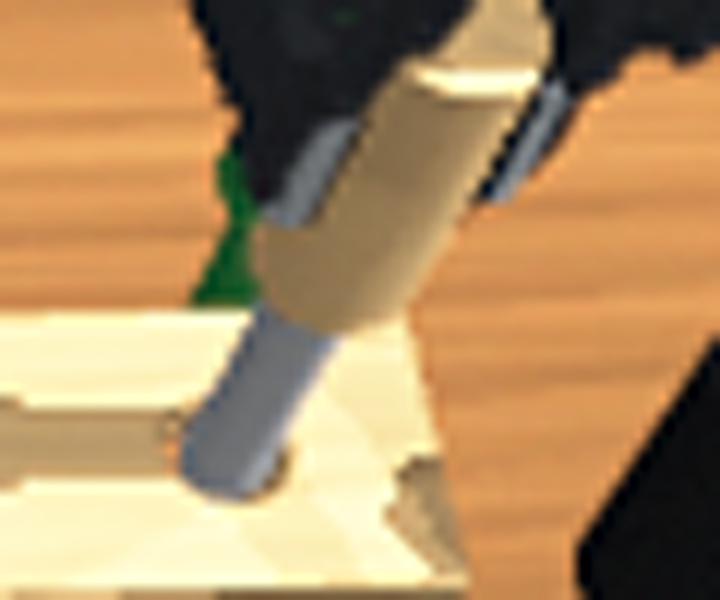

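The rod is still inside the hole, since its end at (225,498) in the crop is cut off by the hole's front rim. The tool can only translate and turn about its own z, so I'll tilt the drift in the light grip by levering the rod end against the hole rim. The handle leans along tool +x, towards the robot in the bore's plane.

>>> step_arm:
  moves:
    - [[0.0085,0,0],0]
    - [[0.009,0,0],0]
    - [[0.0077,0,0.001],0]
    - [[0.0077,0,0.001],0]
    - [[0.0075,0,0.002],0]
    - [[0.0075,0,0.002],0]
    - [[0.0063,0,0.0026],0]
    - [[0.0063,0,0.0026],0]
    - [[0.0051,0,0.0028],0]
    - [[0.0051,0,0.0029],0]
    - [[0,0,0],0]
  force: 20

```text
clock: 5.6
tcp_pos: [0.4162, 0.3031, 0.1977]
orientation: [3.142, -0.001, -3.04]
force: [1.9, -1.2, -0.4]
gripper_width: 0.0336
```

Run:
```python
from h import *
s=r.get_state();print(s["tcp_pos"],np.degrees(s["orientation"]),s["force"],s["moment"])
im=r.camera("scene");cv2.imwrite("pics/s4.png",cv2.resize(im[90:220,280:450],None,fx=4,fy=4))
im=r.camera("wrist");cv2.imwrite("pics/w4.png",im)
```

```text
[0.41615905 0.30313204 0.19767434] [ 1.79995063e+02 -3.09390788e-02 -1.74188721e+02] [ 1.85664684 -1.16240351 -0.4198522 ] [-0.38190195 -0.46766685 -0.09801413]
```

View pics/s4.png

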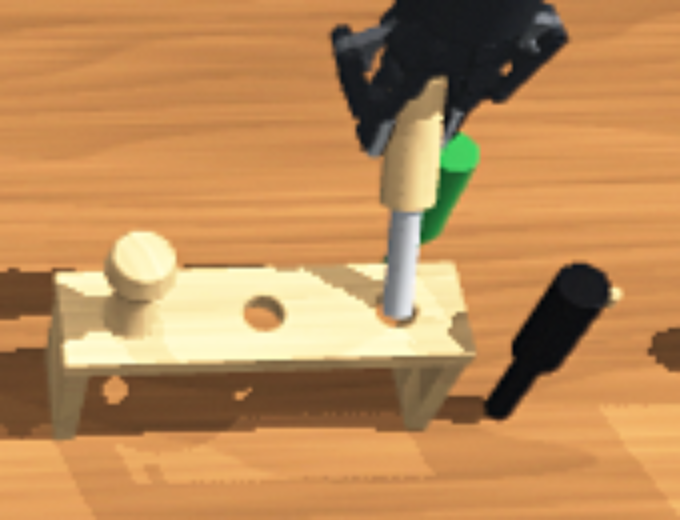

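View pics/w4.png

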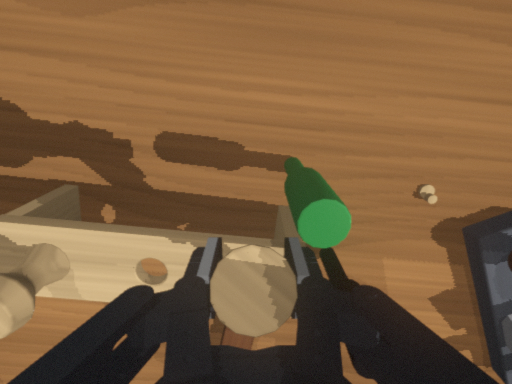

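The drift now leans as wanted; the scene view shows the rod still in the hole at (398,320), tilted back. I'll tighten the grip, draw it out along its axis, raise it and measure the tilt.

>>> step_arm:
  moves:
    - [[0,0,0],0]
    - [[0,0,0],0]
    - [[0.006,0,-0.008],0]
    - [[0.012,0,-0.016],0]
    - [[0.012,0,-0.016],0]
    - [[0,0,-0.03],0]
    - [[0,0,-0.03],0]
    - [[0,0,-0.01],0]
    - [[0,0,0],0]
  force: 90

```text
clock: 6.82
tcp_pos: [0.3865, 0.3002, 0.3083]
orientation: [3.141, 0.001, -3.04]
force: [0.4, -0.2, -2.7]
gripper_width: 0.0325
```

Run:
```python
from h import *
s=r.get_state();print(s["tcp_pos"],np.degrees(s["orientation"]),s["force"],s["moment"])
im=r.camera("scene");cv2.imwrite("pics/s5.png",cv2.resize(im[30:190,300:460],None,fx=3.75,fy=3.75,interpolation=cv2.INTER_CUBIC))
im=r.camera("top");cv2.imwrite("pics/t5.png",cv2.resize(im[160:300,60:220],None,fx=4,fy=4,interpolation=cv2.INTER_CUBIC))
```

```text
[0.38651078 0.30019795 0.30828916] [ 1.79972979e+02  3.92990238e-02 -1.74191563e+02] [ 0.35396264 -0.21451118 -2.69481707] [ 0.01452098  0.16440125 -0.01678079]
```

View pics/s5.png

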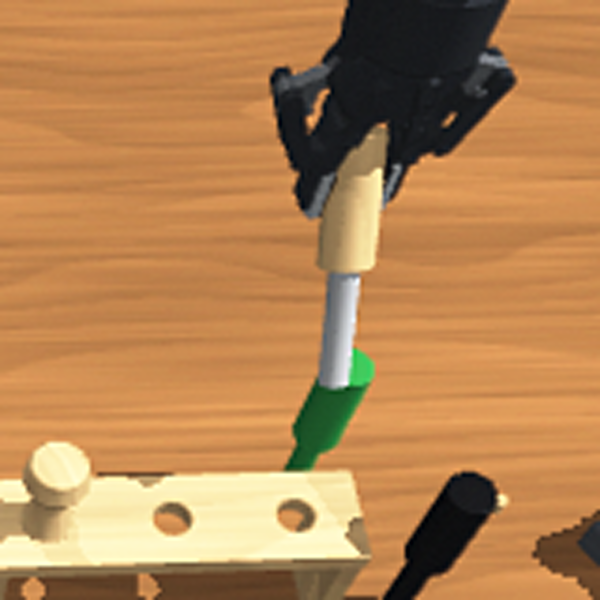

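View pics/t5.png

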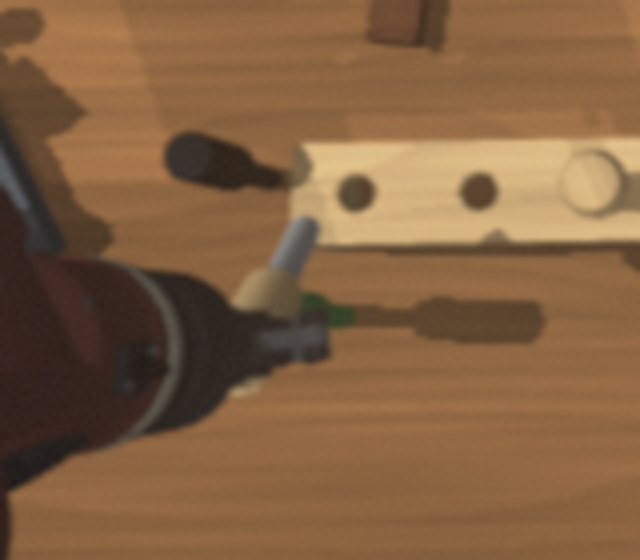

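Run:
```python
from h import *
np.set_printoptions(precision=4,suppress=True)
s=r.get_state()
S=lambda x,y:("scene",x/3.75+300-.37,y/3.75+30-.37)
T=lambda x,y:("top",x/4+60-.375,y/4+160-.375)
R=rot(s["orientation"]);G=s["tcp_pos"]+R@[0,0,.003]
t=tri([S(337,383),T(306,225)]);print("tip",t,"in tool",R.T@(t-G),np.linalg.norm(t-G))
for th in(33,35,37,39):
    a=np.radians(th);u=R@[np.sin(a),0,-np.cos(a)]
    P=G-.121*u
    print(th,P,(proj("scene",P)-[300,30]+.37)*3.75,(proj("top",P)-[60,160]+.375)*4)
```

```text
tip [0.4589 0.3087 0.2045] in tool [-0.0734  0.0015  0.0994] 0.12362246432829258
33 [0.4516 0.3064 0.2024] [327.5605 376.0996] [307.8315 236.5906]
35 [0.4551 0.3068 0.2048] [330.403  378.1446] [306.1363 230.7394]
37 [0.4585 0.3071 0.2073] [333.2866 379.9811] [304.3786 224.9871]
39 [0.4618 0.3075 0.2099] [336.2086 381.6046] [302.5595 219.3389]
```

Triangulated tilt is 36.4° with the tip 123 mm from the grasp (121 expected), so it fits. Next I carry the drift to just above the mouth.

>>> step_arm:
  moves:
    - [[-0.003,-0.02,0],0]
    - [[-0.006,-0.04,0],0]
    - [[-0.006,-0.042,0],0]
    - [[-0.006,-0.042,0],0]
    - [[-0.006,-0.042,0],0]
    - [[-0.0065,-0.042,0],0]
    - [[-0.0065,-0.042,0],0]
    - [[-0.0065,-0.042,0],0]
    - [[-0.0065,-0.042,0],0]
    - [[-0.0065,-0.042,0],0]
    - [[-0.0055,-0.041,0],0]
    - [[-0.0037,-0.0204,0],0]

```text
clock: 8.43
tcp_pos: [0.501, -0.1497, 0.3065]
orientation: [3.141, -0.002, -3.042]
force: [-0.4, 0.8, -3.3]
gripper_width: 0.0326
```

>>> step_arm:
  moves:
    - [[0,0,0.015],0]
    - [[0,0,0.025],0]
    - [[0,0,0.012],0]
    - [[0,0,0],0]
    - [[0,0,0],0]

```text
clock: 9.05
tcp_pos: [0.5016, -0.1477, 0.2566]
orientation: [-3.141, 0.001, -3.04]
force: [1.0, 0.5, -1.9]
gripper_width: 0.0325
```

```bash
cat > look.py <<'E'
from h import *
import sys
np.set_printoptions(precision=4,suppress=True)
k=sys.argv[1];s=r.get_state();print(s["clock"],s["tcp_pos"],np.degrees(s["orientation"]),s["force"],s["moment"])
im=r.camera("scene");cv2.imwrite(f"pics/s{k}.png",cv2.resize(im[110:250,150:270],None,fx=5,fy=5,interpolation=cv2.INTER_CUBIC)[:600])
im=r.camera("top");cv2.imwrite(f"pics/t{k}.png",cv2.resize(im[110:230,260:380],None,fx=5,fy=5,interpolation=cv2.INTER_CUBIC))
im=r.camera("wrist");cv2.imwrite(f"pics/w{k}.png",im)
R=rot(s["orientation"]);G=s["tcp_pos"]+R@[0,0,.003]
a=np.radians(36.4);P=G-.121*(R@[np.sin(a),0,-np.cos(a)])
yaw=np.radians(5.8);b=np.radians(35);M=np.array([.580,-.1392,.142])
u=np.array([-np.sin(b)*np.cos(yaw),-np.sin(b)*np.sin(yaw),np.cos(b)]);yy=np.array([-np.sin(yaw),np.cos(yaw),0]);xx=np.cross(yy,u)
d=P-M;print("tip est in mouth xyz(bore frame, x fwd-ish)",d@xx,d@yy,d@u,"G",(G-M)@xx,(G-M)@yy,(G-M)@u)
for n,p in(("tip",P),("mouth",M)):
    print(n,(proj("scene",p)-[150,110]+.4)*5,(proj("top",p)-[260,110]+.4)*5,proj("wrist",p,s))
E
python3 look.py 6
```

```text
9.05 [ 0.5016 -0.1477  0.2566] [-179.979     0.0461 -174.1745] [ 0.9717  0.5131 -1.917 ] [-0.0102  0.0623 -0.004 ]
tip est in mouth xyz(bore frame, x fwd-ish) 0.0024562205136116804 -0.0005613109339033868 0.015665168647401438 G -0.0005974946176718022 -0.0005576168105500809 0.1366266286677336
tip [250.1568 400.8969] [264.4075 305.1206] [252.1665 277.7753]
mouth [255.8909 428.7059] [257.9183 297.511 ] [252.8091 275.0211]
```

View pics/s6.png

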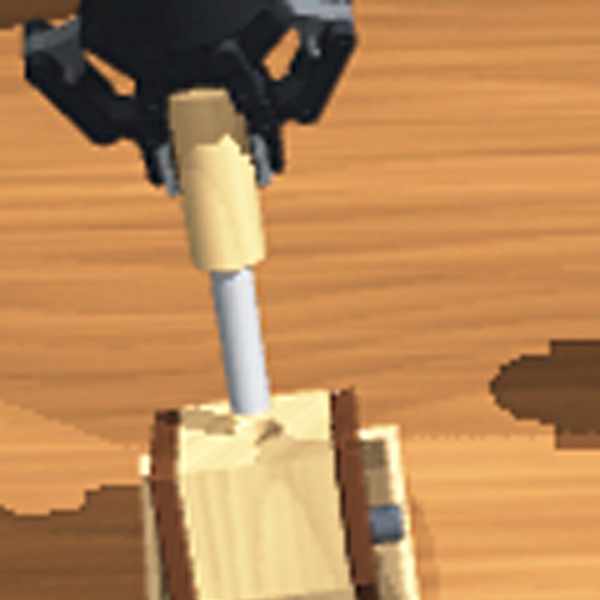

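View pics/t6.png

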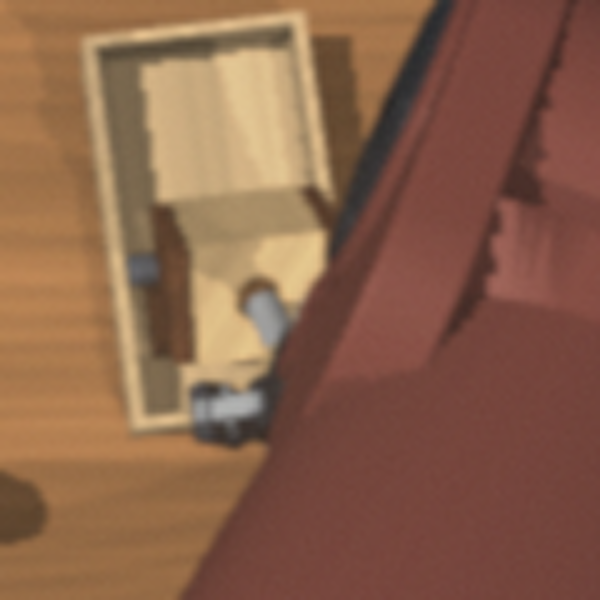

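View pics/w6.png

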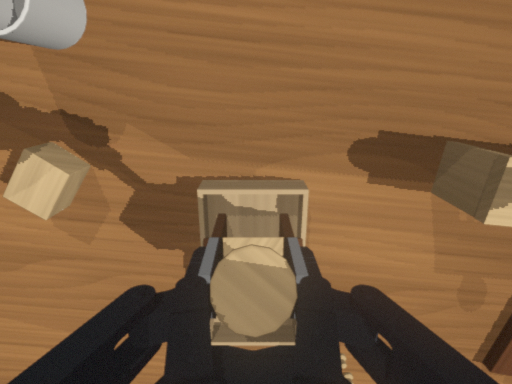

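The tip sits about 15 mm above the mouth and aligned. In the scene view the tip is at (250,408) and the face centre near (257,428); the top view shows the tip over the hole at (258,297). I'll start down the bore axis.

>>> step_arm:
  moves:
    - [[0.001,0.0005,0.0007],0]
    - [[-0.0029,0,0.0041],0]
    - [[-0.0029,0,0.0041],0]
    - [[-0.0029,0,0.0041],0]
    - [[-0.0029,0,0.0041],0]
    - [[-0.0023,0,0.0033],0]
    - [[0,0,0],0]
  force: 60

```text
clock: 10.07
tcp_pos: [0.5141, -0.1462, 0.2352]
orientation: [3.141, -0.0, -3.04]
force: [-0.1, 0.2, -2.1]
gripper_width: 0.0323
```

```bash
python3 look.py 7
```

```text
10.075 [ 0.5141 -0.1462  0.2352] [ 179.9856   -0.0286 -174.2025] [-0.1212  0.1975 -2.1127] [-0.0205  0.1333  0.0619]
tip est in mouth xyz(bore frame, x fwd-ish) 0.00031026752341588965 -0.00024150751533406485 -0.009099970606256377 G -0.0025857017224127296 -0.00026283947235077835 0.11186536702016793
tip [257.9608 446.4109] [255.1605 290.1462] [252.1672 277.774 ]
mouth [255.8909 428.7059] [257.9183 297.511 ] [252.4377 277.3655]
```

View pics/s7.png

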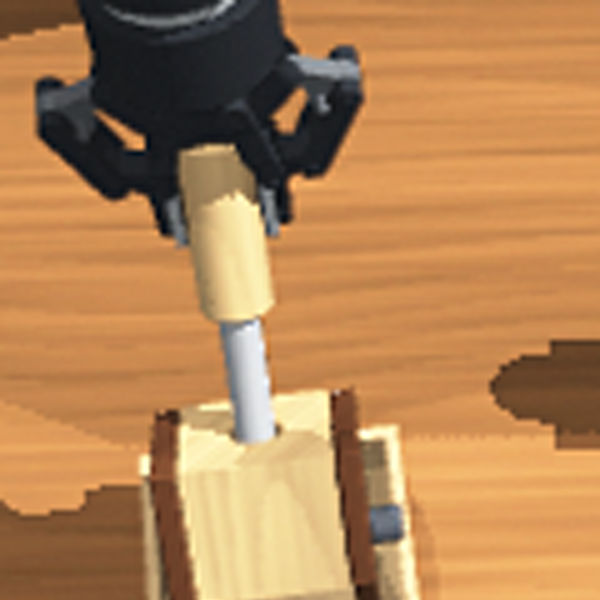

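View pics/t7.png

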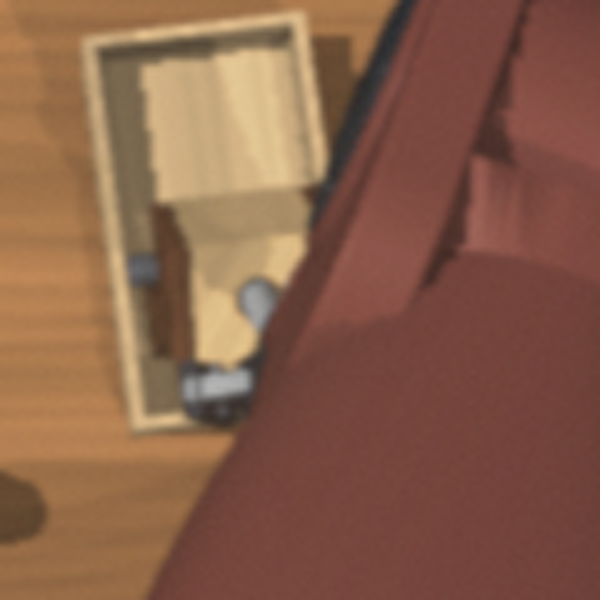

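The rod has entered the mouth, showing at (255,435) with dark gaps on both sides and no contact force. Now the push.

>>> step_arm:
  moves:
    - [[-0.0023,0,0.0033],0]
    - [[-0.0023,0,0.0033],0]
    - [[-0.0023,0,0.0033],0]
    - [[-0.0023,0,0.0033],0]
    - [[0,0,0],0]

```text
clock: 10.85
tcp_pos: [0.523, -0.1456, 0.2229]
orientation: [-3.141, -0.0, -3.041]
force: [-4.8, -1.2, 6.6]
gripper_width: 0.0322
```

>>> step_arm:
  moves:
    - [[-0.0023,0,0.0033],0]
    - [[-0.0023,0,0.0033],0]
    - [[-0.0023,0,0.0033],0]
    - [[0,0,0],0]

```text
clock: 11.35
tcp_pos: [0.5299, -0.1449, 0.213]
orientation: [-3.141, -0.0, -3.041]
force: [-4.0, -1.0, 6.7]
gripper_width: 0.0325
```

```bash
python3 look.py 8|head -2
```

```text
11.35 [ 0.5299 -0.1449  0.213 ] [-179.9503   -0.0078 -174.2184] [-3.9688 -1.0045  6.6943] [-0.1382  0.8301 -0.0613]
tip est in mouth xyz(bore frame, x fwd-ish) 0.0006724193865822464 -0.0007076894536551001 -0.03634408104839063 G -0.00226746807842695 -0.0006002016383304369 0.08462015130176583
```

The axial force is about 10 N and the dowel is sliding. I'll continue.

>>> step_arm:
  moves:
    - [[-0.0023,0,0.0033],0]
    - [[-0.0023,0,0.0033],0]
    - [[-0.0023,0,0.0033],0]
    - [[-0.0023,0,0.0033],0]
    - [[-0.0023,0,0.0033],0]
    - [[0,0,0],0]

```text
clock: 12.25
tcp_pos: [0.5416, -0.1438, 0.1963]
orientation: [-3.141, 0.0, -3.041]
force: [-3.1, -0.2, 3.2]
gripper_width: 0.0323
```

```bash
python3 look.py 9
```

```text
12.25 [ 0.5416 -0.1438  0.1963] [-179.9513    0.0049 -174.2282] [-3.0844 -0.1586  3.2393] [-0.3045  0.5896 -0.0379]
tip est in mouth xyz(bore frame, x fwd-ish) 0.0006830786299438621 -0.0008149498746293582 -0.05672289041022276 G -0.002283608904393501 -0.0006969023462696704 0.06424067778224855
tip [269.9584 535.3475] [240.2869 255.6221] [252.1661 277.7738]
mouth [255.8909 428.7059] [257.9183 297.511 ] [253.128  276.6028]
```

View pics/s9.png

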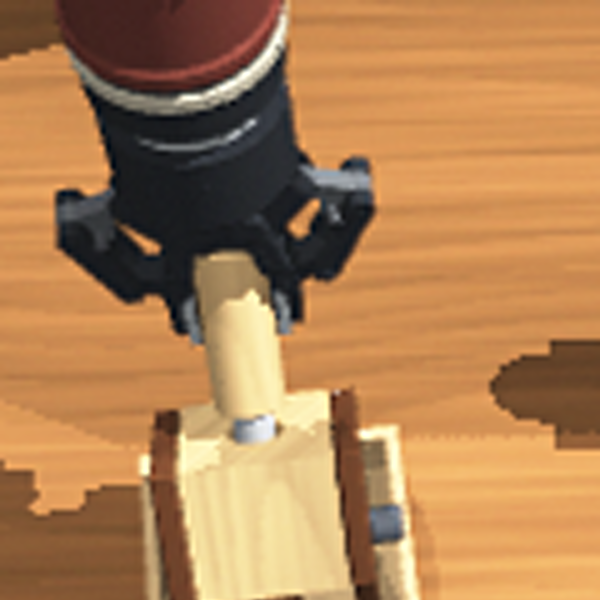

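>>> step_arm:
  moves:
    - [[-0.0017,0,0.0025],0]
    - [[-0.0017,0,0.0025],0]
    - [[-0.0017,0,0.0025],0]
    - [[0,0,0],0]

```text
clock: 12.9
tcp_pos: [0.5467, -0.1427, 0.1878]
orientation: [3.141, -0.0, -3.04]
force: [-1.5, 0.2, -2.8]
gripper_width: 0.0325
```

>>> step_arm:
  moves:
    - [[-0.0011,0,0.0016],0]
    - [[-0.0011,0,0.0016],0]
    - [[0,0,0],0]

```text
clock: 13.28
tcp_pos: [0.5488, -0.1426, 0.1849]
orientation: [3.141, -0.0, -3.04]
force: [0.8, -0.0, -1.5]
gripper_width: 0.0323
```

```bash
python3 look.py 10|head -2; python3 -c "
from h import *
im=r.camera('scene');cv2.imwrite('pics/s10b.png',cv2.resize(im[180:310,160:260],None,fx=4.5,fy=4.5))"
```

```text
13.275 [ 0.5488 -0.1426  0.1849] [ 179.9879   -0.0154 -174.2007] [ 0.7709 -0.0356 -1.4626] [ 0.0241  0.1073 -0.0023]
tip est in mouth xyz(bore frame, x fwd-ish) 0.00014126006937665564 -0.00024775923996941615 -0.07026729077711481 G -0.0027825627123860314 -0.0002673813332636714 0.05069737710286693
```

View pics/s10b.png

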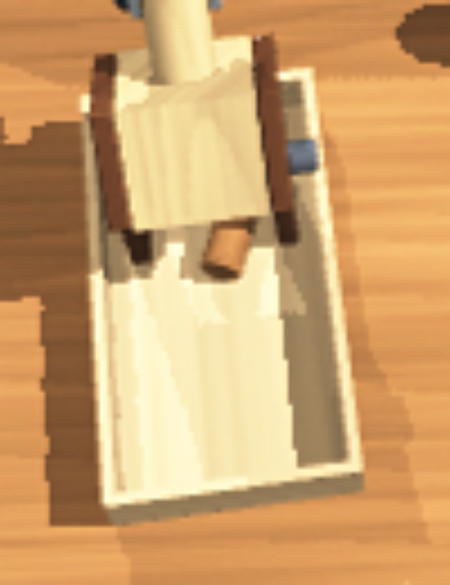

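>>> step_arm:
  moves:
    - [[-0.0009,0,0.0012],0]
    - [[-0.0009,0,0.0012],0]
    - [[0,0,0],0]

```text
clock: 13.85
tcp_pos: [0.5497, -0.1427, 0.1837]
orientation: [-3.141, -0.001, -3.041]
force: [-8.6, -0.1, 10.8]
gripper_width: 0.0323
```

>>> step_arm:
  moves:
    - [[-0.0006,0,0.0008],0]
    - [[0,0,0],0]

```text
clock: 14.1
tcp_pos: [0.5496, -0.1427, 0.1835]
orientation: [-3.141, -0.002, -3.041]
force: [-14.7, -0.9, 18.7]
gripper_width: 0.032
```

```bash
python3 look.py 11|head -2; python3 -c "
from h import *
im=r.camera('scene');cv2.imwrite('pics/s11b.png',cv2.resize(im[180:310,160:260],None,fx=4.5,fy=4.5))"
```

```text
14.1 [ 0.5496 -0.1427  0.1835] [-179.9508   -0.1259 -174.2293] [-14.7493  -0.8628  18.7015] [0.1534 2.6234 0.059 ]
tip est in mouth xyz(bore frame, x fwd-ish) -0.0002664708788457958 -0.0005396329844266558 -0.07184683256553279 G -0.0029570140605736307 -0.00041944060224683496 0.0491231907095684
```

View pics/s11b.png

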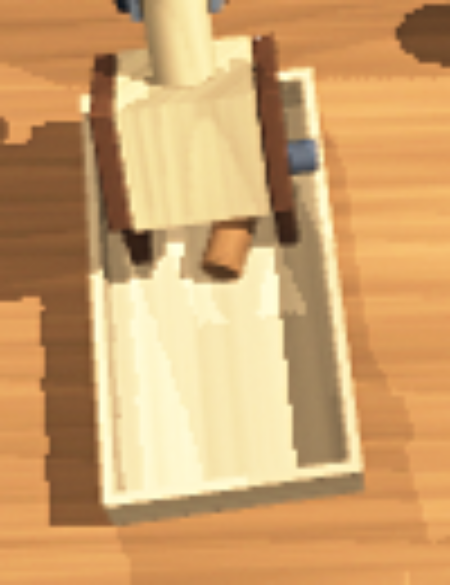

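View pics/t11.png

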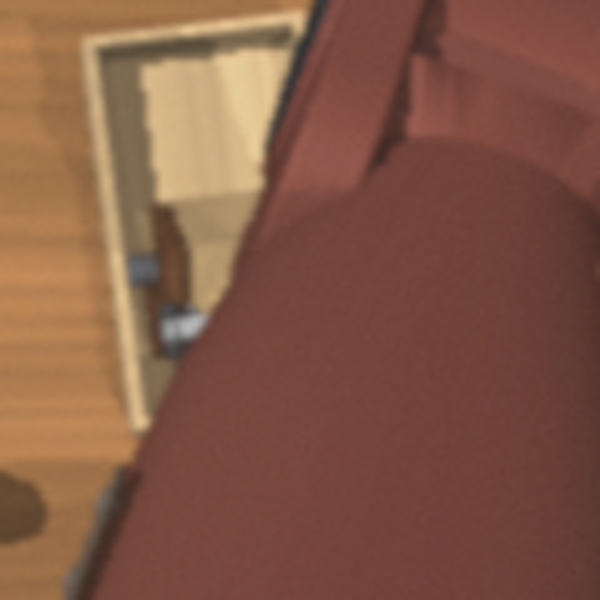

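The shoulder met the block: force rose to about 24 N and the motion stopped. The dowel lies askew on the tray floor at crop (228,250), unmoved by the last push. I'll ease off and draw the drift out along the bore.

>>> step_arm:
  moves:
    - [[0.0011,0,-0.0016],0]
    - [[0.0034,0,-0.0049],0]
    - [[0.0057,0,-0.0082],0]
    - [[0.0057,0,-0.0082],0]
    - [[0.0057,0,-0.0082],0]
    - [[0.0057,0,-0.0082],0]
    - [[0.0057,0,-0.0082],0]
    - [[0.0057,0,-0.0082],0]
    - [[0.0057,0,-0.0082],0]
    - [[0.0057,0,-0.0082],0]
    - [[0.0057,0,-0.0082],0]
    - [[0,0,0],0]

```text
clock: 15.8
tcp_pos: [0.4957, -0.1483, 0.2631]
orientation: [-3.141, 0.001, -3.041]
force: [-0.2, 0.5, -2.5]
gripper_width: 0.0321
```

```bash
python3 look.py 12; python3 -c "
from h import *
im=r.camera('scene');cv2.imwrite('pics/s12b.png',cv2.resize(im[180:310,160:260],None,fx=4.5,fy=4.5))"
```

```text
15.8 [ 0.4957 -0.1483  0.2631] [-179.9627    0.0551 -174.2219] [-0.1549  0.4924 -2.4767] [ 0.0098  0.0804 -0.026 ]
tip est in mouth xyz(bore frame, x fwd-ish) 0.0013338790045023202 -0.0006730764783336544 0.024390593466223336 G -0.0017388250187173246 -0.0005822585398391327 0.14535153857698102
tip [247.3729 382.8447] [267.8888 313.8118] [252.1676 277.7736]
mouth [255.8909 428.7059] [257.9183 297.511 ] [252.9412 276.3318]
```

View pics/s12.png

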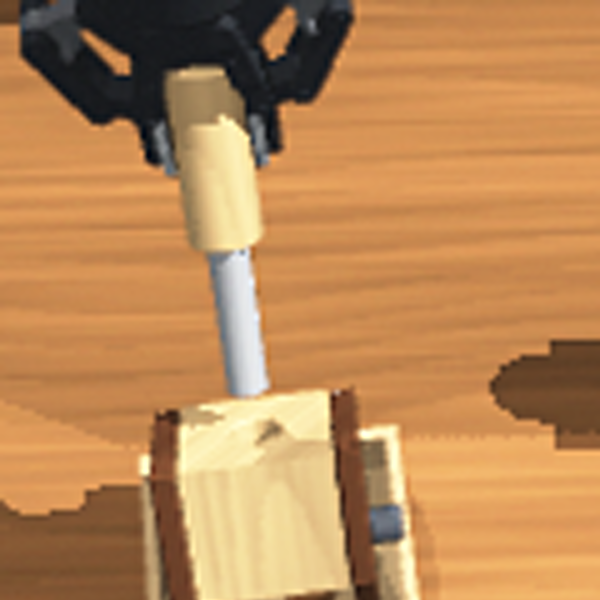

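View pics/s12b.png

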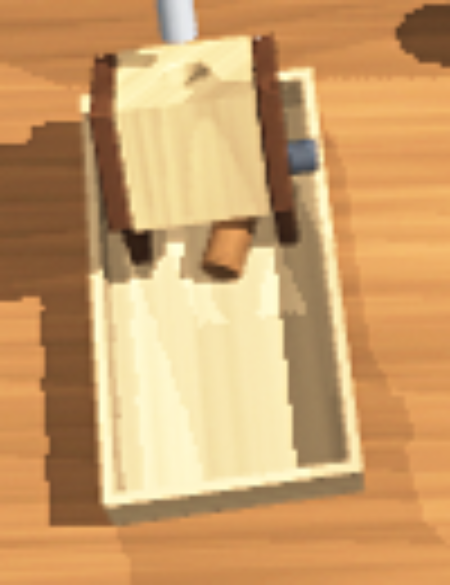

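View pics/t12.png

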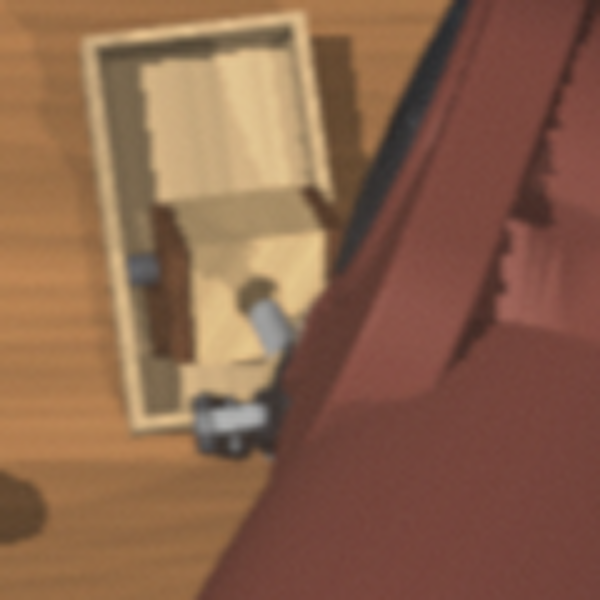

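The drift is out of the bore, and the dowel rests on the tray floor, seen at crop (225,250). Shoulder contact implies 124 mm from grasp to tip, which agrees with the earlier 123.6. Next is the lift and the carry back to the outer hole.

>>> step_arm:
  moves:
    - [[0,0,-0.02],0]
    - [[0,0,-0.03],0]
    - [[0.0015,0.02,0],0]
    - [[0.003,0.045,0],0]
    - [[0.003,0.049,0],0]
    - [[0.003,0.049,0],0]
    - [[0.0035,0.049,0],0]
    - [[0.0035,0.049,0],0]
    - [[0.0035,0.049,0],0]
    - [[0.0035,0.049,0],0]
    - [[0.0035,0.049,0],0]
    - [[0.0028,0.0478,0],0]
  force: 90

```text
clock: 17.5
tcp_pos: [0.4172, 0.3043, 0.311]
orientation: [-3.141, -0.002, -3.04]
force: [0.7, -0.3, -1.8]
gripper_width: 0.0326
```

>>> step_arm:
  moves:
    - [[0,0,0.02],0]
    - [[0,0,0.03],0]
    - [[0,0,0.03],0]
    - [[0,0,0.005],0]
    - [[0,0,0],0]
    - [[0,0,0],0]

```text
clock: 18.25
tcp_pos: [0.4195, 0.3026, 0.2284]
orientation: [3.141, 0.002, -3.04]
force: [-0.5, 0.2, -3.2]
gripper_width: 0.0321
```

```bash
cat > look2.py <<'E'
from h import *
import sys
np.set_printoptions(precision=4,suppress=True)
k=sys.argv[1];th=float(sys.argv[2]);s=r.get_state();print(s["clock"],s["tcp_pos"],np.degrees(s["orientation"]),s["force"],s["moment"])
im=r.camera("scene");cv2.imwrite(f"pics/s{k}.png",cv2.resize(im[100:200,310:430],None,fx=6,fy=6,interpolation=cv2.INTER_CUBIC))
im=r.camera("top");cv2.imwrite(f"pics/t{k}.png",cv2.resize(im[170:260,100:220],None,fx=6,fy=6,interpolation=cv2.INTER_CUBIC))
im=r.camera("wrist");cv2.imwrite(f"pics/w{k}.png",im)
R=rot(s["orientation"]);G=s["tcp_pos"]+R@[0,0,.003]
a=np.radians(th);P=G-.124*(R@[np.sin(a),0,-np.cos(a)])
H=np.array([.4885,.309,.1]);print("tip-hole",(P-H)*1000,"G-hole",(G-H)*1000,"in tool",R.T@(G-H)*1000)
for n,p in(("tip",P),("hole",H)):
    print(n,(proj("scene",p)-[310,100]+.42)*6,(proj("top",p)-[100,170]+.42)*6,proj("wrist",p,s))
E
python3 look2.py 13 36
```

```text
18.25 [0.4195 0.3026 0.2284] [ 179.9589    0.0913 -174.2039] [-0.4621  0.2066 -3.2146] [-0.0577  0.0792 -0.0312]
tip-hole [ 3.6712  1.0992 25.1494] G-hole [-68.9932  -6.3491 125.3513] in tool [  69.0819    0.7408 -125.461 ]
tip [436.768  374.8454] [273.4386 215.096 ] [252.1747 276.8456]
hole [415.1058 400.2695] [292.5467 228.0981] [251.4531 257.8729]
```

View pics/s13.png

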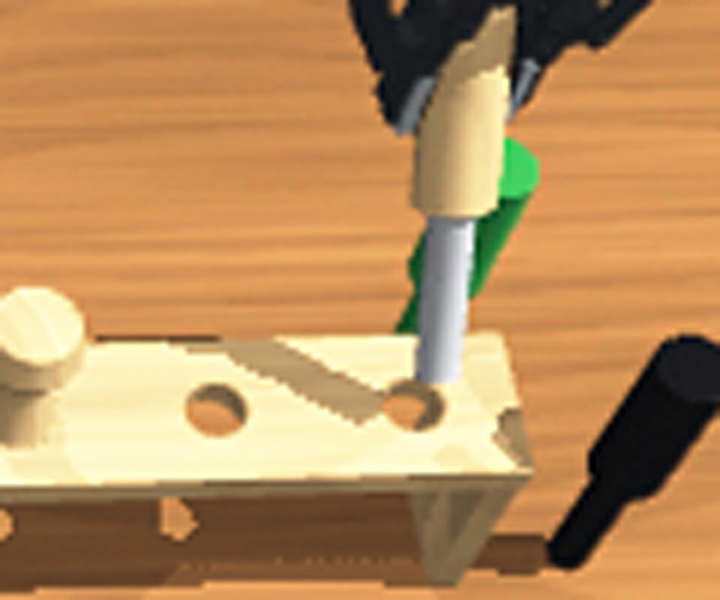

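View pics/t13.png

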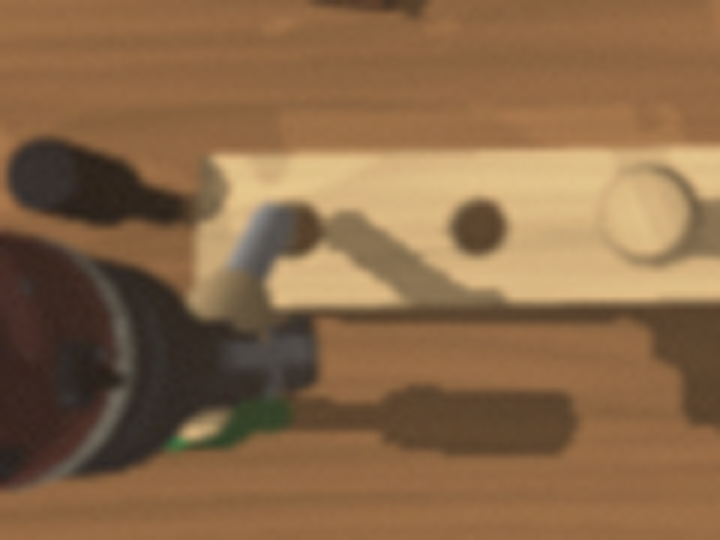

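The tip is about 25 mm above the hole and 3 mm forward of its centre. In the scene view the tip is at (438,375) and the hole at (414,407), close to the predictions. I'll lower the tip 4 mm into the hole.

>>> step_arm:
  moves:
    - [[0,-0.001,0.007],0]
    - [[0,0,0.008],0]
    - [[0,0,0.007],0]
    - [[0,0,0.0035],0]
    - [[0,0,0.0035],0]
    - [[0,0,0],0]
  force: 40

```text
clock: 19.15
tcp_pos: [0.4191, 0.3012, 0.1981]
orientation: [-3.141, -0.0, -3.04]
force: [0.2, 0.3, -2.1]
gripper_width: 0.0322
```

```bash
python3 look2.py 14 36
```

```text
19.15 [0.4191 0.3012 0.1981] [-179.993    -0.0181 -174.2053] [ 0.2111  0.285  -2.0659] [ 0.0006  0.0456 -0.0146]
tip-hole [ 3.0351 -0.4529 -5.2442] G-hole [-69.4475  -7.7962  95.0969] in tool [ 69.9098  -0.7564 -95.0747]
tip [411.9473 412.9075] [297.0747 222.5518] [252.1744 276.8438]
hole [415.1058 400.2695] [292.5467 228.0981] [253.0402 277.5001]
```

View pics/s14.png

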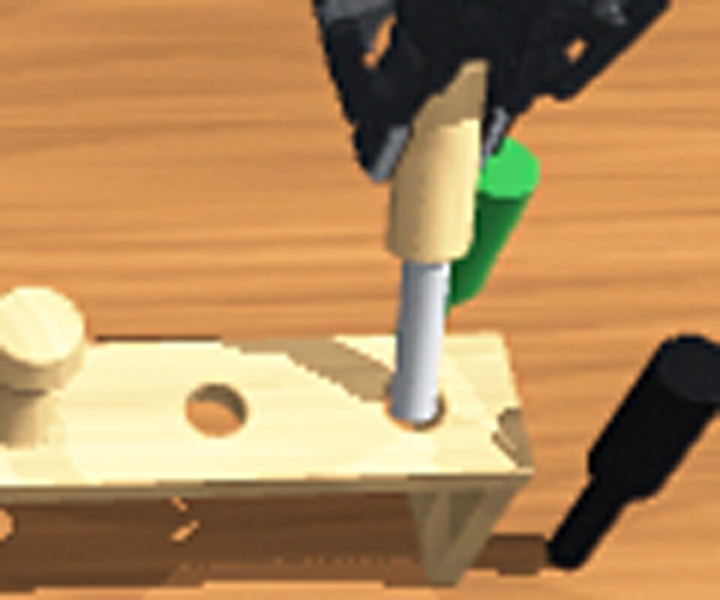

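View pics/t14.png

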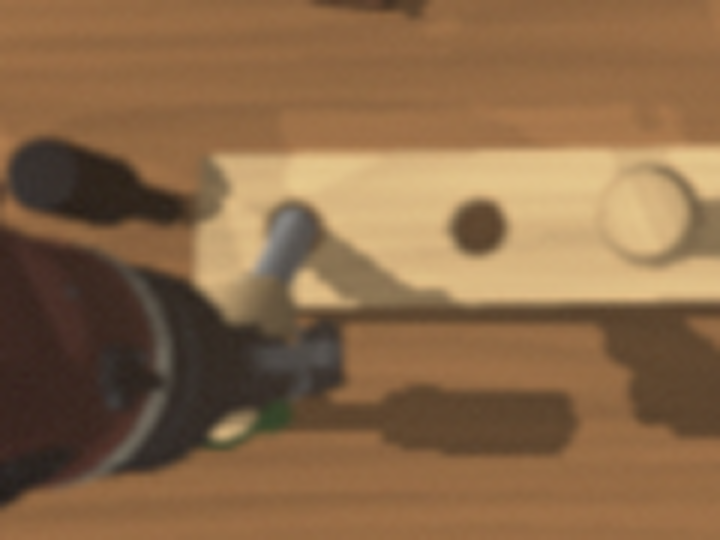

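The tip is inside the hole at scene crop (415,415) with no contact force. Now I lever it back upright in the light grip.

>>> step_arm:
  moves:
    - [[-0.004,0,0],0]
    - [[-0.0061,0,-0.0027],0]
    - [[-0.0061,0,-0.0035],0]
    - [[-0.0079,0,-0.0025],0]
    - [[-0.0079,0,-0.0025],0]
    - [[-0.0083,0,-0.0014],0]
    - [[-0.0083,0,-0.0014],0]
    - [[-0.0086,0,-0.0012],0]
    - [[-0.0086,0,-0.001],0]
    - [[0,0,0],0]
  force: 20

```text
clock: 20.55
tcp_pos: [0.4857, 0.3079, 0.2145]
orientation: [-3.142, 0.001, -3.041]
force: [-1.5, -0.3, -2.5]
gripper_width: 0.0321
```

```bash
python3 look2.py 15 4
```

```text
20.55 [0.4857 0.3079 0.2145] [-179.9967    0.0593 -174.2335] [-1.4562 -0.2732 -2.5162] [-0.1782  0.4609  0.0076]
tip-hole [  5.8982  -0.1947 -12.1689] G-hole [ -2.8359  -1.0695 111.52  ] in tool [   2.8136   -0.7856 -111.5229]
tip [409.2558 427.1645] [301.0973 217.7953] [252.2171 199.2222]
hole [415.1058 400.2695] [292.5467 228.0981] [253.1235 197.6921]
```

View pics/s15.png

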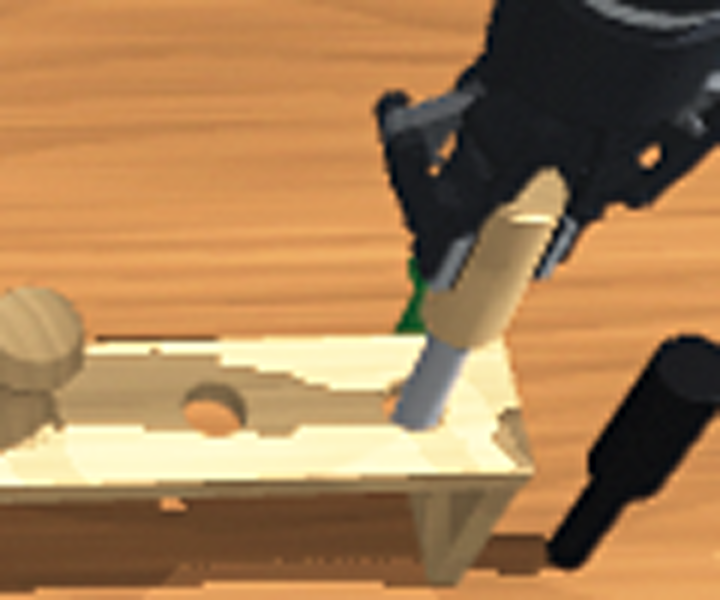

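View pics/w15.png

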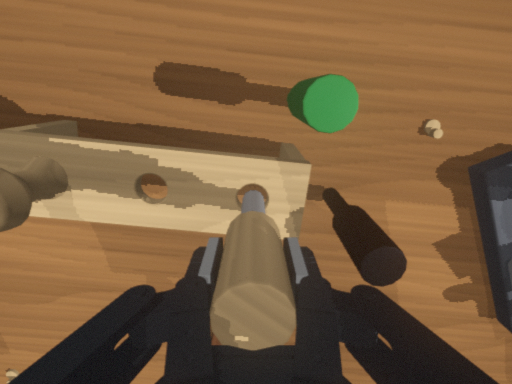

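>>> step_arm:
  moves:
    - [[-0.005,0,0],0]
    - [[-0.006,0,0],0]
    - [[0,0,0],0]
    - [[0.004,0,0],0]
    - [[0.003,0,0],0]
    - [[0,0,0],0]

```text
clock: 21.45
tcp_pos: [0.4885, 0.3084, 0.2147]
orientation: [3.141, 0.001, -3.04]
force: [-0.2, 0.1, -3.1]
gripper_width: 0.0322
```

```bash
python3 look2.py 16 0; python3 -c "
import cv2,numpy as np
a=cv2.imread('pics/w2.png');b=cv2.imread('pics/w16.png');cv2.imwrite('pics/cmp.png',np.hstack([a[150:,150:360],b[150:,150:360]]))"
```

```text
21.45 [0.4885 0.3084 0.2147] [ 179.9922    0.0357 -174.1952] [-0.2315  0.1384 -3.0742] [ 0.0512 -0.024   0.0405]
tip-hole [  0.0973  -0.5789 -12.2921] G-hole [  0.022   -0.6035 111.7079] in tool [  -0.0305   -0.5874 -111.708 ]
tip [405.6483 415.9642] [301.7335 230.1869] [252.2174 189.8491]
hole [415.1058 400.2695] [292.5467 228.0981] [252.8904 194.4245]
```

View pics/cmp.png

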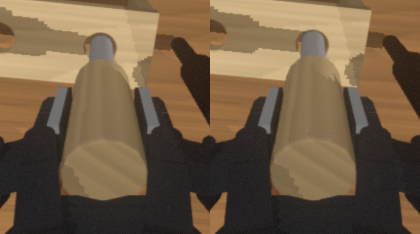

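View pics/s16.png

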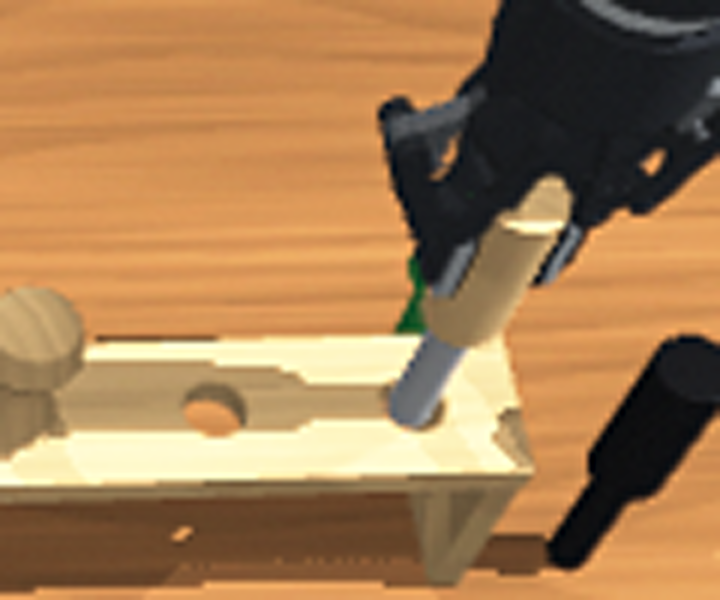

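The drift is upright again; the view matches the picture from when it was first lifted. I'll lower it into the hole.

>>> step_arm:
  moves:
    - [[0,0,0.01],0]
    - [[0,0,0.012],0]
    - [[0,0,0.012],0]
    - [[0,0,0.012],0]
    - [[0,0,0.01],0]
    - [[0,0,0],0]

```text
clock: 22.35
tcp_pos: [0.4881, 0.308, 0.1575]
orientation: [-3.141, -0.002, -3.041]
force: [0.1, 0.8, -2.9]
gripper_width: 0.0325
```

>>> step_arm:
  moves:
    - [[0,0,0.0025],0]
    - [[0,0,0.0025],0]
    - [[0,0,0.0015],0]
    - [[0,0,0],0]

```text
clock: 22.85
tcp_pos: [0.4885, 0.3083, 0.152]
orientation: [-3.142, -0.0, -3.04]
force: [0.1, 0.2, -2.7]
gripper_width: 0.0324
```

```bash
python3 look2.py 17 0|head -2
```

```text
22.85 [0.4885 0.3083 0.152 ] [-179.998    -0.0029 -174.2066] [ 0.0745  0.1754 -2.7384] [ 0.024  -0.0439 -0.0122]
tip-hole [  0.0333  -0.7162 -75.0124] G-hole [ 0.0391 -0.7113 48.9876] in tool [  0.0354  -0.7133 -48.9876]
```

View pics/s17.png

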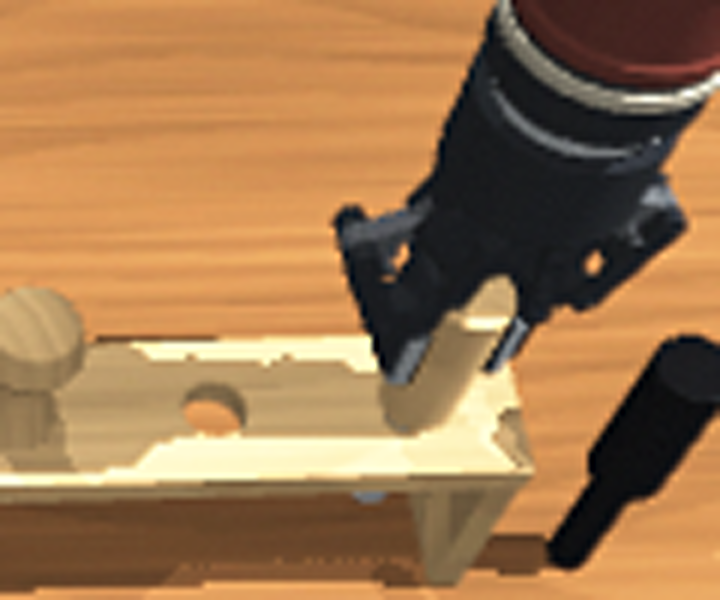

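Almost seated. I'll make 1 mm steps until contact.

>>> step_arm:
  moves:
    - [[0,0,0.001],0]
    - [[0,0,0.001],0]
    - [[0,0,0],0]

```text
clock: 23.38
tcp_pos: [0.4887, 0.3083, 0.1503]
orientation: [3.141, 0.0, -3.04]
force: [-1.7, 0.8, 2.7]
gripper_width: 0.0321
```

>>> step_arm:
  moves:
    - [[0,0,0.001],0]
    - [[0,0,0],0]

```text
clock: 23.62
tcp_pos: [0.4887, 0.3083, 0.1502]
orientation: [3.141, 0.001, -3.04]
force: [-4.5, -1.8, 12.4]
gripper_width: 0.0323
```

The shoulder is seated, with force rising to about 12 N. I'll ease up, open and rise.

>>> step_arm:
  moves:
    - [[0,0,-0.001],0]
    - [[0,0,0],0]

```text
clock: 23.88
tcp_pos: [0.4887, 0.3083, 0.1503]
orientation: [3.141, 0.0, -3.04]
force: [-2.0, -2.0, 4.5]
gripper_width: 0.0322
```

>>> step_arm:
  moves:
    - [[0,0,0],0]
    - [[0,0,0],0]
    - [[0,0,0],0]
    - [[0,0,0],0]
    - [[0,0,0],0]
    - [[0,0,0],0]
  fingers: -0.8

```text
clock: 24.62
tcp_pos: [0.4886, 0.3083, 0.15]
orientation: [-3.142, -0.0, -3.04]
force: [0.1, -0.7, 0.8]
gripper_width: 0.0764
```

>>> step_arm:
  moves:
    - [[0,0,-0.01],0]
    - [[0,0,-0.02],0]
    - [[0,0,-0.03],0]
    - [[0,0,-0.04],0]
    - [[0.05,0,-0.03],0]
    - [[0.05,0,0],0]
    - [[0.03,0,0],0]
    - [[0,0,0],0]
    - [[0,0,0],0]

```text
clock: 25.75
tcp_pos: [0.36, 0.2954, 0.2807]
orientation: [3.141, 0.001, -3.04]
force: [-0.5, 0.3, 1.1]
gripper_width: 0.0767
```

```bash
python3 look2.py 18 0; python3 -c "
from h import *
im=r.camera('scene');cv2.imwrite('pics/s18b.png',cv2.resize(im[170:310,160:260],None,fx=4,fy=4))
im=r.camera('top');cv2.imwrite('pics/t18b.png',im)"
```

```text
25.75 [0.36   0.2954 0.2807] [ 179.9712    0.0834 -174.2047] [-0.5455  0.3463  1.1384] [ 0.0056  0.0086 -0.0047]
tip-hole [-128.3239  -13.4834   53.6561] G-hole [-128.4971  -13.5635  177.656 ] in tool [ 128.9513   -0.4299 -177.8441]
tip [361.2504  85.3027] [279.6942 514.314 ] [252.2168 189.8488]
hole [415.1058 400.2695] [292.5467 228.0981] [252.6727 278.5026]
```

View pics/s18.png

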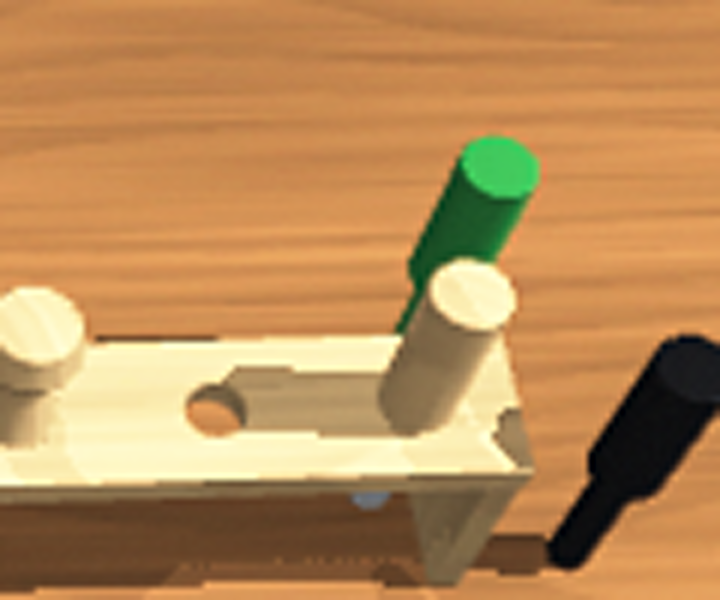

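View pics/s18b.png

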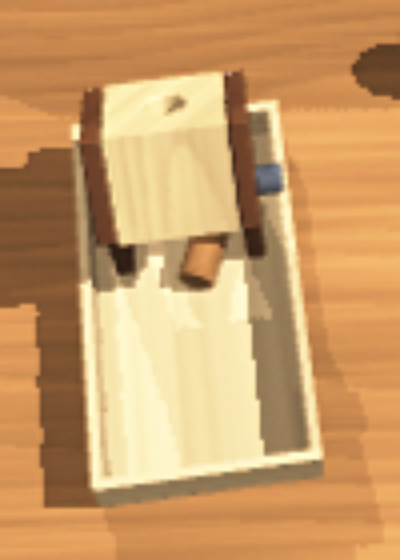

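View pics/t18.png

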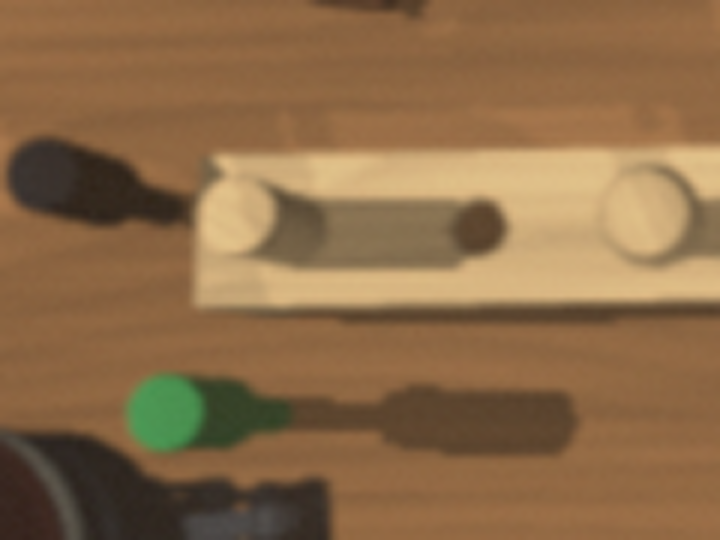

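Run:
```python
from h import *
print("drift top",tri([("scene",472/6+310-.4,295/6+100-.4),("top",238/6+100-.4,215/6+170-.4)]))
e=onz("scene",200/4+160-.4,268/4+170-.4,.018);d=e-np.array([.6205,-.1353,0]);y=np.radians(5.8)
print("dowel end in guide",d[0]*np.cos(y)+d[1]*np.sin(y),-d[0]*np.sin(y)+d[1]*np.cos(y))
print(r.get_state()["clock"]);print(r.job_done())
```

```text
drift top [0.48746808 0.30985522 0.17560437]
dowel end in guide 0.012150812031021311 0.005084817100125944
26.0
the job is handed in; nothing more can be done
None
```

I knocked the dowel out into the tray, hung the drift back upright in its original outer hole, and handed the job in at 26.0 s of the 54 s allowed. The hand-in reports no verdict.

- **How it was done:** I gripped the drift lightly and tilted it about 36° by levering its rod against the rim of its rack hole, because the tool itself cannot tilt. I then pushed it down the bore with about 8 to 10 N axial. I eased off when the shoulder met the block at about 24 N and drew it out along the bore. It was levered upright again in the outer hole, seated at about 12 N, and released.
- **Drift:** The final pictures show it standing upright. Its top triangulates to (0.487, 0.310, 0.176), within about 2 mm of where it measured at the start (the true top height is 180 mm).
- **Dowel:** It looked the same in every picture after it dropped. It lies on the tray floor, partly under the block. Its visible end is about 12 mm forward and 5 mm sideways of the guide's origin. I inferred its middle from that end, because the block hides the rest.
- **Other things:** In the final views the punch and the green and black look-alikes stood where they started. I did not re-measure the mug, offcut or batten, but the arm never went near them.
- **One mismatch:** The shoulder met the block about 3 mm earlier than my first grasp estimate. That fits the measured 124 mm from grasp to tip, not the 121 mm I had assumed, and I used 124 mm for the return.

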